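# Empty the milling jar

## Robot

A 6-joint arm with a two-finger parallel gripper is mounted at the origin on a cart in front of the work surface, level with it; the furniture and walls round the work are solid. World frame = base frame: x ahead of the robot, y to its left, z up, the work surface at z = 0. Lengths are in m, angles in rad, forces in N, time in s.
With the tool pointing down it reaches from about 0.35 to 0.975 m from the base axis. Payload 7.1 kg.
Tool frame: the origin (TCP) lies midway between the tips of the shut fingers; the grasp point (between the pads) lies 19 mm behind it; z points along the fingers, y is the direction in which the jaws open and shut (so a half turn about z gives the same grasp; the last joint's range is limited). The gripper opens to 88 mm and grips with 3 to 60 N. Pads are 20 mm wide; open, the fingers measure 115 mm over their backs; the gripper's body (75 mm by 178 mm) begins 61 mm behind the grasp point.
Start: joints at [-1.129, 0.423, 1.63, -0, 1.089, -0.019], TCP at [0.278, -0.56, 0.223] pointing down, gripper open.
Joint ranges: [-3, 3], [-0.9, 2.11], [0.09, 2.58], [-1.31, 4.45], [0.11, 2.69], [-2.54, 2.54]. Speed limits (rad/s): [2.39, 2.39, 3.01, 3.14, 3.14, 3.14].

## Interface

Orientations are given as a rotation vector (axis times angle).
In Python, from workcell import env gives the robot as it stands.
- The arm moves only by the shell command python3 -m pendant 'ROWS' [FORCE]. ROWS is a JSON object of lists of equal length, an entry for each row: "grip": the closure, from -1 (fully open) to 1 (shut); "dp": the shift along the tool's x, y, z in units of 50 mm (1.0 is 50 mm), a list of three; "yaw": the turn about the tool's z in units of 10 degrees (1.0 is 10 degrees). In form: {"grip": [grip, ...], "dp": [[tx, ty, tz], ...], "yaw": [yaw, ...]}. A call has 1 to 8 rows; each row is the pose to reach, as a shift and turn from the pose commanded when the call began, along the tool's axes at that moment; what a row does not reach only later rows make up. A row lasts 1/8 s, in which the tool goes at most 62.5 mm and 10.7 degrees, less where a joint would pass 70% of its speed; a pose out of reach is approached as far as the arm can. A call with a gripper value outside its range is refused whole. The fingers move at their own pace and stop on an object; FORCE is the grip in N (left out, the last holds). Time passes only in rows, so rows that repeat a pose let the fingers close. It gives the time, the measured TCP pose, the force and the opening at its end, in the units of the state.
- env.sense(): the state, without advancing time (a new reading comes with each control period).
- env.camera(name): name is "side" or "top" or "wrist"; returns the picture (420x560x3 uint8, red, green, blue); there is no depth.
- env.calibration(name): a dict with "vertical_fov" (degrees; the focal length in pixels is half the picture's height over the tangent of half this angle, whatever the lens; pixels are square), "cx", "cy" (the principal point, pixels), "cam_to_world" (4x4, takes a point from camera to world coordinates); the wrist camera has in their place "tool_from_camera" (4x4, takes a point from camera to tool coordinates, whose origin is the TCP and whose axes are the flange's). Camera axes: x right, y down, z forward; pixel columns grow to the right and rows downward; lengths in m; the calibration is good to about 2 mm. A picture is of the moment at which its call begins: read the wrist's pose just before it. calibration takes no time and is no camera call.
- env.sign_off(): hands the job in, once; it reports no verdict.
The state is a dict: "clock": time; "joints": joint angles; "dq": joint speeds; "joint_efforts": joint torques, N m; "tcp_pos": TCP position; "orientation": TCP orientation; "wrist_force": force on the tool from outside, world axes, zero at the start; "moment": the same for the moment, N m; "grip_width": finger opening in m.
Only numpy, scipy, OpenCV 4.12 (cv2) and the standard library are available. Lean on these libraries where they do the work, as an engineer would, in place of code of your own. Each camera call takes 0.05 s, during which the arm holds its last target. There are 200 camera calls.

## Task

Empty the milling jar: take its lid off and lay it flat, knob up, on the draining mat, then tip the jar over the ball tray until all four grinding balls have rolled out into it without spilling any, and stand the empty jar upright on the mat beside the lid. Jar and lid should both rest fully on the mat, and the vials, bottle and other small things round about must stay where they are.

Things in the scene. Friction and masses are not known exactly. Their poses are not given: they have to be found in the camera images.
- jar_mid (a point): the milling jar: a plain steel cylinder, open at the top, 60 mm outside diameter, 80 mm tall, straight sides, 3 mm wall, 5 mm floor, about 0.3 kg; starts upright on the worktop, under its lid, with the balls in it. This point is the jar's centre, half-way up its axis (40 mm above its underside); z axis points out of the mouth
- jar_rim (a point): centre of the jar's mouth, 80 mm above its underside; z axis points out of the mouth
- lid_knob (a point): the jar's loose lid, lying on the jar's rim at the start: a steel disc 62 mm across and 6 mm thick with a plug 49 mm across and 5 mm deep beneath it (4 mm smaller than the mouth) and an upright black knob on top, 18 mm across and 24 mm tall; lifts straight off. This point is the centre of the knob, half-way up: 12 mm above the disc's top face, 23 mm above the underside of the plug, on which the lid stands when laid down
- tray_in (a point): the ball tray: a shallow open aluminium tray that does not move, 170 mm along its x, 140 mm along its y, walls 4 mm thick and 30 mm tall with a round bead on top (top of bead 33 mm above the worktop). This point is the centre of its inner floor, 4 mm above the worktop; x along the long side
- mat_top (a point): the draining mat: a flat ribbed black rubber mat that does not move, 130 mm along its x, 220 mm along its y, 4 mm thick. This point is the centre of its top face; y along the long side
- ball_0_center (a point): one of four loose steel grinding balls, 18 mm diameter, in the jar at the start; its centre. Polished and slippery, they roll freely (jar tipped some 20 degrees below level they run out by themselves)
- ball_1_center (a point): one of four loose steel grinding balls, 18 mm diameter, in the jar at the start; its centre. Polished and slippery, they roll freely (jar tipped some 20 degrees below level they run out by themselves)
- ball_2_center (a point): one of four loose steel grinding balls, 18 mm diameter, in the jar at the start; its centre. Polished and slippery, they roll freely (jar tipped some 20 degrees below level they run out by themselves)
- ball_3_center (a point): one of four loose steel grinding balls, 18 mm diameter, in the jar at the start; its centre. Polished and slippery, they roll freely (jar tipped some 20 degrees below level they run out by themselves)
- vial_0_mid (a point): bystander: capped glass vial, 23 mm across, 56 mm tall, standing near the jar, loose; its centre, 28 mm above its underside
- vial_1_mid (a point): bystander: second capped glass vial, 23 mm across, 56 mm tall, standing near the jar, loose; its centre, 28 mm above its underside
- dropper_bottle_mid (a point): bystander: brown dropper bottle, 34 mm across, 102 mm tall, standing in front, towards the robot, loose; its centre, 51 mm above its underside
- weight_0_mid (a point): bystander: brass check weight, 24 mm across, 22 mm tall, loose; its centre, 11 mm above its underside
- filter_ring_0_mid (a point): bystander: filter in a knurled black ring, 36 mm across, 12 mm tall, lying flat, loose; its centre, 6 mm above its underside
- jar: the same jar; origin at the centre of its underside, z axis out of the mouth
- lid: the same lid; origin at the centre of the plug's underside, z axis up through the knob
Not all that is in view belongs to the job. Leave any orange or pink look-alike of the lid alone.

How it is judged:
On the way, in this order (a step that is already met when the one before it is completed fails the run):
1. the lid lies flat on the mat, knob up (x of lid_knob in the frame of mat_top between -0.037 and 0.037 m and y of lid_knob in the frame of mat_top between -0.082 and 0.082 m and z of lid_knob in the frame of mat_top between 0.015 and 0.028 m and angle between lid_knob's own z axis and vertical below 0.15 rad), for 0.2 s.
2. the jar is tipped (more than 70 degrees) with its mouth over the tray (horizontal distance between jar_rim and tray_in below 0.13 m and angle between jar_rim's own z axis and vertical above 1.2 rad), for 0.1 s.
3. all four balls are in the tray (x of ball_0_center in the frame of tray_in between -0.083 and 0.083 m and y of ball_0_center in the frame of tray_in between -0.068 and 0.068 m and z of ball_0_center in the frame of tray_in between 0 and 0.03 m and x of ball_1_center in the frame of tray_in between -0.083 and 0.083 m and y of ball_1_center in the frame of tray_in between -0.068 and 0.068 m and z of ball_1_center in the frame of tray_in between 0 and 0.03 m and x of ball_2_center in the frame of tray_in between -0.083 and 0.083 m and y of ball_2_center in the frame of tray_in between -0.068 and 0.068 m and z of ball_2_center in the frame of tray_in between 0 and 0.03 m and x of ball_3_center in the frame of tray_in between -0.083 and 0.083 m and y of ball_3_center in the frame of tray_in between -0.068 and 0.068 m and z of ball_3_center in the frame of tray_in between 0 and 0.03 m), for 0.2 s.
4. the jar stands upright on the mat (x of jar_mid in the frame of mat_top between -0.037 and 0.037 m and y of jar_mid in the frame of mat_top between -0.082 and 0.082 m and z of jar_mid in the frame of mat_top between 0.035 and 0.044 m and angle between jar_mid's own z axis and vertical below 0.1 rad), for 0.2 s.
At the end, for the whole second after the job is handed in: all four balls lie inside the tray; the lid lies on the mat, flat within 9 degrees, knob up, and the jar stands on the mat within 6 degrees of upright, each with its centre 28 mm or more inside the mat's edges and resting on the mat; jar and lid at rest (under 20 mm/s) (all of step 1 and all of step 3 and all of step 4 and linear speed of each of jar, lid below 0.02 m/s); the robot touches nothing.
It fails at once if a vial or the dropper bottle is pushed more than 25 mm from its place or knocked over (distance of any of vial_0_mid, vial_1_mid, dropper_bottle_mid from where it was at the start of the episode above 0.025 m or angle between any of vial_0_mid, vial_1_mid, dropper_bottle_mid's own z axis and vertical above 0.6 rad).
It fails at once if the brass weight or the filter ring is pushed more than 25 mm from its place or knocked over (distance of any of weight_0_mid, filter_ring_0_mid from where it was at the start of the episode above 0.025 m or angle between any of weight_0_mid, filter_ring_0_mid's own z axis and vertical above 0.6 rad).
It fails at once if a ball falls onto the worktop or the mat beside the tray ((height (world z) of ball_0_center below 0.016 m and distance between ball_0_center and jar_mid above 0.06 m and (x of ball_0_center in the frame of tray_in above 0.095 m or x of ball_0_center in the frame of tray_in below -0.095 m or y of ball_0_center in the frame of tray_in above 0.08 m or y of ball_0_center in the frame of tray_in below -0.08 m)) or (height (world z) of ball_1_center below 0.016 m and distance between ball_1_center and jar_mid above 0.06 m and (x of ball_1_center in the frame of tray_in above 0.095 m or x of ball_1_center in the frame of tray_in below -0.095 m or y of ball_1_center in the frame of tray_in above 0.08 m or y of ball_1_center in the frame of tray_in below -0.08 m)) or (height (world z) of ball_2_center below 0.016 m and distance between ball_2_center and jar_mid above 0.06 m and (x of ball_2_center in the frame of tray_in above 0.095 m or x of ball_2_center in the frame of tray_in below -0.095 m or y of ball_2_center in the frame of tray_in above 0.08 m or y of ball_2_center in the frame of tray_in below -0.08 m)) or (height (world z) of ball_3_center below 0.016 m and distance between ball_3_center and jar_mid above 0.06 m and (x of ball_3_center in the frame of tray_in above 0.095 m or x of ball_3_center in the frame of tray_in below -0.095 m or y of ball_3_center in the frame of tray_in above 0.08 m or y of ball_3_center in the frame of tray_in below -0.08 m))).
It also fails if it takes over 72 s, if anything falls off the work surface, if the arm or the gripper's body presses on something with over 40 N, if the wrist force passes 120 N, or if a joint passes its speed limit or range.

## Working session

There is one attempt and no reset: what is moved stays moved. The work goes in short steps, Python scripts to look and compute and a shell command to move; the robot and the scene stay as the last step left them, time stands still between calls to the robot, and variables do not carry over. Pictures are saved under pics/ and viewed, about 8 in all and at most 12, crops included, and the job is handed in when it is done.

```bash
mkdir -p pics; ls
cat > h.py <<'E'
import numpy as np,cv2
from workcell import env
from scipy.spatial.transform import Rotation as R
def snap(n,f): 
    im=env.camera(n)[:,:,::-1].copy(); cv2.imwrite('pics/'+f,im); return im
def K(n):
    c=env.calibration(n); f=210/np.tan(np.radians(c['vertical_fov'])/2)
    return c,f
def camT(n,s=None):
    c,f=K(n)
    if n=='wrist':
        s=s or env.sense(); T=np.eye(4); T[:3,:3]=R.from_rotvec(s['orientation']).as_matrix(); T[:3,3]=s['tcp_pos']
        return T@np.array(c['tool_from_camera'])
    return np.array(c['cam_to_world'])
def ray(n,u,v,T=None):
    c,f=K(n); T=camT(n) if T is None else T
    d=T[:3,:3]@np.array([(u-c['cx'])/f,(v-c['cy'])/f,1]); return T[:3,3],d
def atz(n,u,v,z,T=None):
    o,d=ray(n,u,v,T); return o+d*(z-o[2])/d[2]
def proj(n,p,T=None):
    c,f=K(n); T=camT(n) if T is None else T
    q=T[:3,:3].T@(np.array(p)-T[:3,3]); return np.array([c['cx']+f*q[0]/q[2],c['cy']+f*q[1]/q[2]])
E
python3 - <<'E'
from h import *
for n in ['side','top']:
    im=snap(n,n+'0.png'); print(n,env.calibration(n))
print(env.calibration('wrist'));print(env.sense())
t=cv2.imread('pics/top0.png'); s=cv2.imread('pics/side0.png')
cv2.imwrite('pics/top0b.png',cv2.resize(t,(800,600),interpolation=cv2.INTER_CUBIC));cv2.imwrite('pics/side0b.png',cv2.resize(s,(800,600),interpolation=cv2.INTER_CUBIC))
E
```

```text
pics
side {'vertical_fov': 57.06291570353092, 'cx': 291.46693220384793, 'cy': 207.1801858742287, 'cam_to_world': array([[-0.99511973, -0.04801379,  0.08620558,  0.49516313],
       [-0.09859795,  0.51831751, -0.84948538,  0.8117854 ],
       [-0.00389485, -0.85383935, -0.52052204,  0.59796236],
       [ 0.        ,  0.        ,  0.        ,  1.        ]])}
top {'vertical_fov': 48.097654459093, 'cx': 282.4731157396428, 'cy': 207.51049779746748, 'cam_to_world': array([[-0.08510869, -0.9749591 ,  0.2054538 ,  0.34982215],
       [-0.99636953,  0.08370743, -0.01551871,  0.02428383],
       [-0.0020679 , -0.20602868, -0.97854377,  1.15141882],
       [ 0.        ,  0.        ,  0.        ,  1.        ]])}
{'vertical_fov': 61.82634211651144, 'cx': 288.52029304603946, 'cy': 210.4422463120163, 'tool_from_camera': array([[-8.79258620e-04, -9.59070071e-01, -2.83167486e-01,
         7.62558401e-02],
       [ 9.99997947e-01, -3.26339480e-04, -1.99978604e-03,
        -3.24572768e-04],
       [ 1.82552621e-03, -2.83168663e-01,  9.59068389e-01,
        -1.61125353e-01],
       [ 0.00000000e+00,  0.00000000e+00,  0.00000000e+00,
         1.00000000e+00]])}
{'clock': 0.1, 'joints': array([-1.12903878e+00,  4.23785105e-01,  1.63058569e+00,  1.04676553e-06,
        1.08861843e+00, -1.90007601e-02]), 'dq': array([ 0.0016511 , -0.00014086, -0.00298236, -0.00065527,  0.00057234,
        0.00016277]), 'joint_efforts': array([ 1.70771277e-04, -5.45611989e+01, -2.74324518e+01,  6.45674416e-02,
        1.87291828e-02, -5.31564672e-05]), 'tcp_pos': array([ 0.27770238, -0.55936125,  0.22197748]), 'orientation': array([-3.05726196e+00, -7.17059636e-01,  4.58639700e-04]), 'wrist_force': array([ 0.2431946 , -0.22120388,  0.52469248]), 'moment': array([-0.00882066,  0.01659284, -0.04353207]), 'grip_width': 0.08778678034779656}
```

View pics/top0b.png

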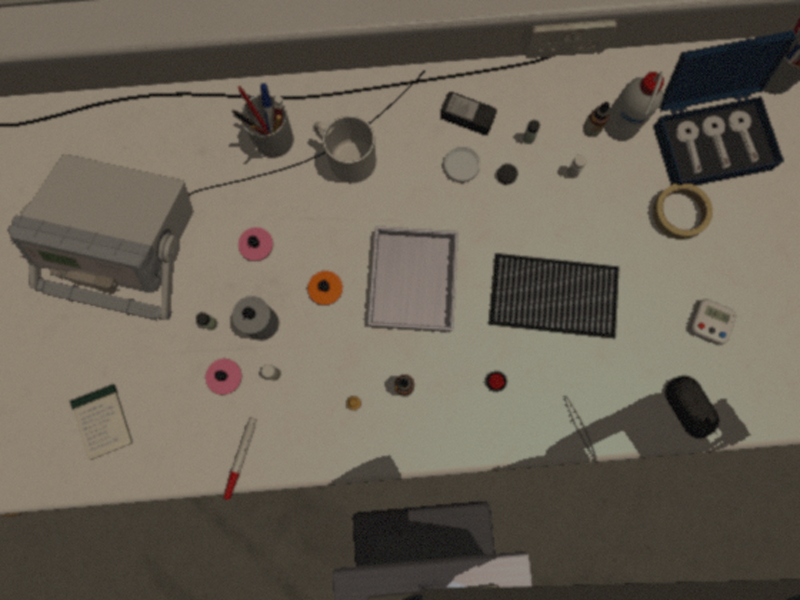

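View pics/side0b.png

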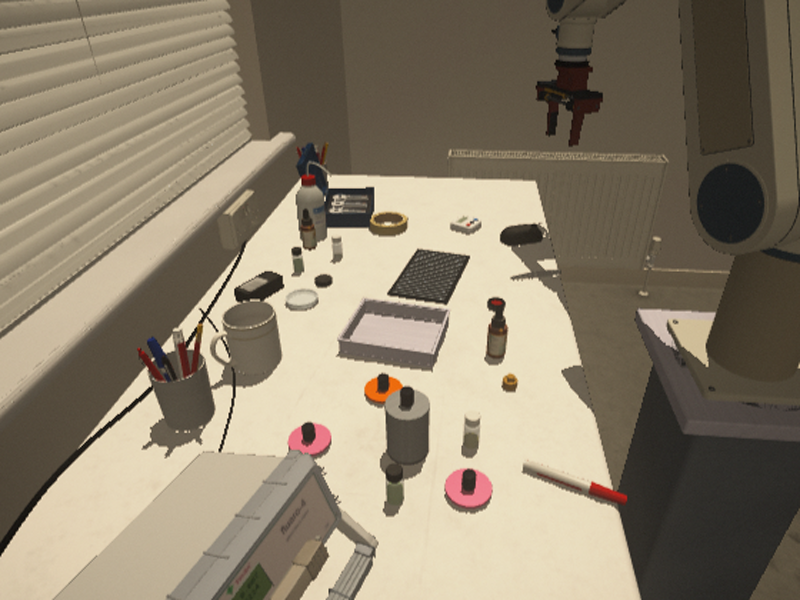

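The top view (800x600) shows the jar and knob at about (250,314). The vials are at (204,320) and (269,372), the dropper at (402,382), the weight at (353,403) and the red-faced filter ring at (496,381). The tray spans (366-457, 229-330) and the mat (490-619, 254-336). The side view shows the jar at (407,430) with its knob at (407,397).

The tool can't tilt, so the tray's bead will have to pivot the jar in the jaws.

Run:
```python
from h import *
k=1/1.42857
def T(u,v,z): return atz('top',u*k,v*k,z).round(4)
def S(u,v,z): return atz('side',u*k,v*k,z).round(4)
print('knobtop',T(251,311,.11),S(407,391,.11))
print('lid rim',T(251,316,.086))
print('vial',T(204,318,.056),T(269,371,.056),S(395,468,.056),S(472,415,.056))
print('dropper',T(403,380,.102),S(497,301,.102)); print('weight',T(353,402,.022),S(510,378,.022)); print('ring',T(496,380,.012))
tc=[T(*p,.033) for p in [(374,228),(457,231),(452,330),(366,327)]];print('tray',tc,np.mean(tc,0))
mc=[T(*p,.004) for p in [(496,254),(619,266),(615,336),(490,325)]];print('mat',mc,np.mean(mc,0))
print('sidemat',[S(*p,.004) for p in [(419,249),(469,255),(446,303),(390,293)]])
print('pink',T(256,243,.01),T(224,376,.01),'or',T(325,288,.01))
t=cv2.imread('pics/top0.png')
a=t[140:290,130:330]; cv2.imwrite('pics/c1.png',cv2.resize(a,(800,600),interpolation=cv2.INTER_CUBIC))
```

```text
knobtop [0.5657 0.2494 0.11  ] [0.5645 0.2573 0.11  ]
lid rim [0.5625 0.2549 0.086 ]
vial [0.5717 0.339  0.056 ] [0.475  0.2357 0.056 ] [0.5708 0.3404 0.056 ] [0.4764 0.2371 0.056 ]
dropper [0.438  0.0198 0.102 ] [0.4393 0.0061 0.102 ]
weight [0.4155 0.1053 0.022 ] [0.4154 0.1105 0.022 ]
ring [ 0.4321 -0.137   0.012 ]
tray [array([0.7101, 0.0473, 0.033 ]), array([ 0.6923, -0.0958,  0.033 ]), array([ 0.5202, -0.0698,  0.033 ]), array([0.5376, 0.074 , 0.033 ])] [ 0.61505  -0.011075  0.033   ]
mat [array([ 0.6531, -0.1632,  0.004 ]), array([ 0.6128, -0.3764,  0.004 ]), array([ 0.4902, -0.3507,  0.004 ]), array([ 0.5277, -0.1385,  0.004 ])] [ 0.57095 -0.2572   0.004  ]
sidemat [array([ 0.6086, -0.374 ,  0.004 ]), array([ 0.4885, -0.3533,  0.004 ]), array([ 0.5311, -0.1359,  0.004 ]), array([ 0.6495, -0.1643,  0.004 ])]
pink [0.7078 0.2575 0.01  ] [0.4783 0.3209 0.01  ] or [0.6161 0.1411 0.01  ]
```

View pics/c1.png

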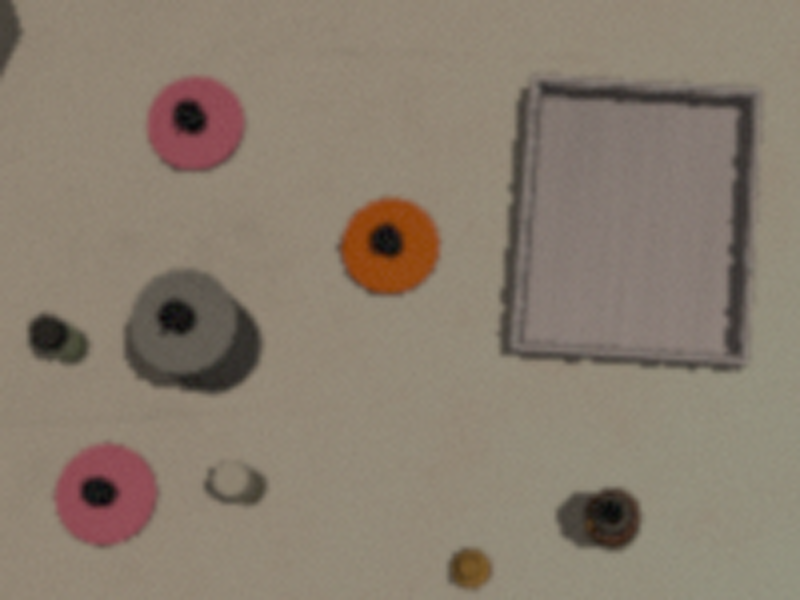

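```bash
cat >> h.py <<'E'
def go(x,y,z,phi=None):
    "dp (50 mm units) and yaw (10 deg) to bring the TCP there, tool x at heading phi"
    s=env.sense(); M=R.from_rotvec(s['orientation']).as_matrix()
    h=np.degrees(np.arctan2(M[1,0],M[0,0]))
    d=M.T@(np.array([x,y,z])-s['tcp_pos'])/.05
    print('dp',d.round(3),'yaw',None if phi is None else round((h-phi)/10,3),'| phi',h.round(2),'tcp',s['tcp_pos'].round(4),'t',round(s['clock'],2),'w',round(s['grip_width'],4),'F',s['wrist_force'].round(1),'tilt',M[2,:2].round(3))
E
python3 - <<'E'
from h import *
print(atz('top',176,220.75,.086),atz('top',173.9,217.8,.11))
go(.565,.254,.22,81.3)
E
```

```text
[0.56345405 0.25414786 0.086     ] [0.56579851 0.25342373 0.11      ]
dp [ 12.38  -12.016   0.057] yaw -5.49 | phi 26.4 tcp [ 0.2777 -0.5594  0.222 ] t 0.1 w 0.0878 F [ 0.2 -0.2  0.5] tilt [ 0.    -0.001]
```

```bash
python3 -m pendant '{"grip":[-1,-1,-1,-1,-1,-1,-1,-1],"dp":[[1,-1,0],[2,-2,0],[3,-3,0],[4,-4,0],[5,-5,0],[6,-6,0],[7,-7,0],[7.5,-7.5,0]],"yaw":[-0.7,-1.4,-2.1,-2.8,-3.5,-4.2,-4.9,-5.49]}'; python3 -c "
from h import *
go(.565,.254,.2,81.3)"
```

```text
clock: 1.1
tcp_pos: [0.4377, -0.0839, 0.2227]
orientation: [2.38, 2.051, 0.0]
wrist_force: [0.2, -0.7, 0.1]
grip_width: 0.0877
dp [7.061 1.52  0.455] yaw 0.02 | phi 81.5 tcp [ 0.4377 -0.0839  0.2227] t 1.1 w 0.0877 F [ 0.2 -0.7  0.1] tilt [-0.  0.]
```

```bash
python3 -m pendant '{"grip":[-1,-1,-1,-1,-1,-1,-1,-1],"dp":[[1,0.2,0],[2,0.4,0],[3,0.6,0.1],[4,0.9,0.2],[5,1.1,0.3],[6,1.3,0.4],[6.9,1.5,0.45],[6.9,1.5,0.45]],"yaw":[0,0,0,0,0,0,0,0]}'; python3 -c "
from h import *
T=camT('wrist');np.save('T1.npy',T)
im=snap('wrist','w1.png')
print(proj('wrist',[.565,.254,.11],T),proj('wrist',[.5635,.254,.086],T))
go(.565,.254,.09,81.3)"
```

```text
clock: 2.1
tcp_pos: [0.5641, 0.2463, 0.1994]
orientation: [-2.38, -2.05, -0.0]
wrist_force: [-1.2, 0.2, -0.3]
grip_width: 0.0875
[290.57805223 205.09465744] [288.59408489 197.41656365]
dp [0.193 0.008 2.187] yaw 0.013 | phi 81.43 tcp [0.5633 0.2446 0.1993] t 2.15 w 0.0879 F [-0.2 -0.4 -0.2] tilt [-0.001 -0.001]
```

View pics/w1.png

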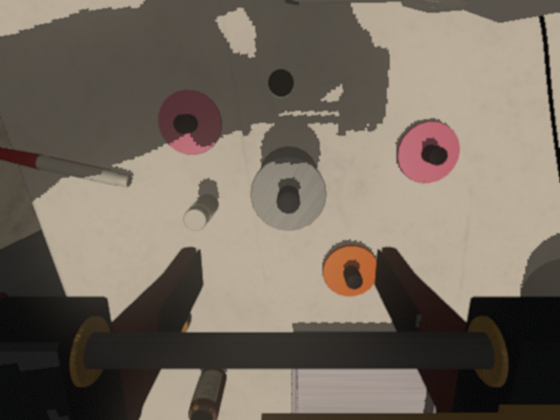

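The wrist view shows the lid disc centred at (288.5,194), with the knob at (289,203). The prediction was (288.6,197), so the estimate is within about 2 mm. Next I descend and grip the knob.

```bash
python3 -m pendant '{"grip":[-1,-1,-1,-1,0.3,1,1,1],"dp":[[0.21,0,0.8],[0.21,0,1.6],[0.21,0,2.17],[0.21,0,2.17],[0.21,0,2.17],[0.21,0,2.17],[0.21,0,2.17],[0.21,0,2.17]],"yaw":[0,0,0,0,0,0,0,0]}' 25; python3 -c "
from h import *
go(.565,.255,.09,81.3)"
```

```text
clock: 3.15
tcp_pos: [0.5656, 0.2543, 0.0923]
orientation: [2.383, 2.046, 0.001]
wrist_force: [0.2, -0.1, -0.5]
grip_width: 0.0511
dp [ 0.012 -0.013  0.047] yaw 0.0 | phi 81.3 tcp [0.5656 0.2543 0.0923] t 3.15 w 0.0511 F [ 0.2 -0.1 -0.5] tilt [0.    0.001]
```

```bash
python3 -m pendant '{"grip":[1,1,1,1,1,1,1,1],"dp":[[0,0,0.03],[0,0,0.03],[0,0,0.03],[0,0,0.03],[0,0,0.03],[0,0,-0.4],[0,0,-1],[0,0,-1.5]],"yaw":[0,0,0,0,0,0,0,0]}' 25; python3 -c "
from h import *
go(.5607,-.308,.16,78.6)"
```

```text
clock: 4.15
tcp_pos: [0.5653, 0.2542, 0.1675]
orientation: [-2.384, -2.047, -0.0]
wrist_force: [-0.1, 0.4, -0.2]
grip_width: 0.0172
dp [-11.128   1.61    0.15 ] yaw 0.27 | phi 81.3 tcp [0.5653 0.2542 0.1675] t 4.15 w 0.0172 F [-0.1  0.4 -0.2] tilt [ 0. -0.]
```

```bash
python3 -m pendant '{"grip":[1,1,1,1,1,1,1,1],"dp":[[-0.5,0.08,0],[-1.4,0.2,0],[-2.5,0.36,0],[-3.6,0.5,0],[-4.7,0.7,0],[-5.8,0.85,0],[-6.9,1,0],[-8,1.16,0]],"yaw":[0,0,0.05,0.1,0.15,0.2,0.27,0.27]}'; python3 -m pendant '{"grip":[1,1,1,1,1,1,1,1],"dp":[[-0.9,0.13,0],[-1.8,0.26,0],[-2.5,0.36,0],[-3,0.43,0],[-3.1,0.45,0],[-3.1,0.45,0],[-3.1,0.45,0],[-3.1,0.45,0]],"yaw":[0,0,0,0,0,0,0,0]}'; python3 -c "
from h import *
T=camT('wrist'); snap('wrist','w2.png'); go(.5607,-.308,.036,78.6); 
print(atz('top',0,0,0))"
```

```text
clock: 5.15
tcp_pos: [0.5618, -0.1518, 0.1667]
orientation: [2.431, 1.99, 0.0]
wrist_force: [1.2, 0.3, -0.4]
grip_width: 0.0171
clock: 6.15
tcp_pos: [0.5538, -0.3054, 0.1667]
orientation: [-2.43, -1.991, -0.0]
wrist_force: [0.2, 0.3, 0.4]
grip_width: 0.0171
dp [-0.021  0.146  2.615] yaw 0.006 | phi 78.66 tcp [ 0.5537 -0.3055  0.1668] t 6.2 w 0.0171 F [ 0.8  0.3 -0.2] tilt [ 0. -0.]
[1.2414682  0.73302735 0.        ]
```

View pics/w2.png

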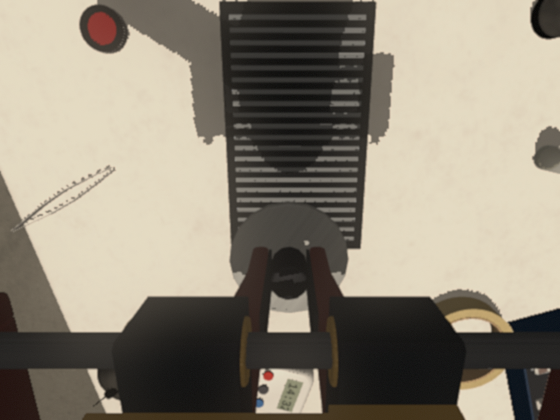

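The wrist view shows the lid held level in the fingers, knob at (290,272), above the near part of the mat. Now I lower it.

```bash
python3 -m pendant '{"grip":[1,1,1,1,1,1,1,1],"dp":[[0,0.15,0.7],[0,0.15,1.5],[0,0.15,2.2],[0,0.15,2.6],[0,0.15,2.8],[0,0.15,2.9],[0,0.15,2.93],[0,0.15,2.93]],"yaw":[0,0,0,0,0,0,0,0]}'; python3 -c "
from h import *
go(.5607,-.308,.02,78.6)"
```

```text
clock: 7.2
tcp_pos: [0.5614, -0.3082, 0.021]
orientation: [2.43, 1.989, 0.001]
wrist_force: [0.0, -0.7, -0.9]
grip_width: 0.0173
dp [ 0.    -0.015  0.02 ] yaw 0.0 | phi 78.6 tcp [ 0.5614 -0.3082  0.021 ] t 7.2 w 0.0173 F [ 0.  -0.7 -0.9] tilt [-0.     0.001]
```

```bash
python3 -m pendant '{"grip":[1,0.5,0,-0.5,-1,-1,-1,-1],"dp":[[0,0,0.02],[0,0,0.02],[0,0,0.02],[0,0,0.02],[0,0,0],[0,0,-0.8],[0,0,-2],[0,0,-3.2]],"yaw":[0,0,0,0,0,0,0,0]}'; python3 -c "
from h import *
T=camT('wrist'); snap('wrist','w3.png');go(.5635,.255,.18,81.3)
im=snap('top','t3.png'); cv2.imwrite('pics/t3c.png',cv2.resize(im[120:270,130:480],None,fx=2.2,fy=2.2))
"
```

```text
clock: 8.2
tcp_pos: [0.5606, -0.3077, 0.1816]
orientation: [-2.43, -1.989, 0.0]
wrist_force: [1.1, -0.1, 0.3]
grip_width: 0.0784
dp [11.072 -2.256  0.146] yaw -0.27 | phi 78.6 tcp [ 0.5646 -0.3099  0.1905] t 8.25 w 0.0826 F [ 1.9 -0.6  4.8] tilt [-0.004  0.011]
```

View pics/w3.png

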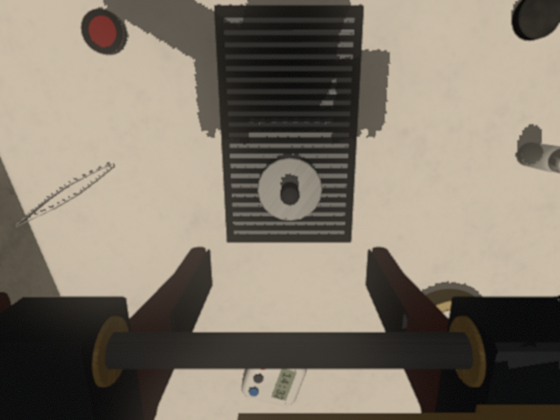

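The wrist view shows the lid flat on the mat, knob up, with its disc at (290,188). It is well inside the mat's edges. Back to the jar.

```bash
python3 -m pendant '{"grip":[-1,-1,-1,-1,-1,-1,-1,-1],"dp":[[1,-0.2,0],[2,-0.4,0],[3.2,-0.65,0],[4.4,-0.9,0],[5.6,-1.14,0],[6.8,-1.4,0],[8,-1.63,0],[9.2,-1.87,0]],"yaw":[0,0,-0.05,-0.1,-0.15,-0.2,-0.27,-0.27]}'; python3 -c "
from h import *
go(.5635,.255,.12,81.3)"
```

```text
clock: 9.3
tcp_pos: [0.5597, 0.1635, 0.1797]
orientation: [-2.383, -2.047, 0.001]
wrist_force: [0.6, -0.0, -1.1]
grip_width: 0.0881
dp [ 1.822 -0.201  1.194] yaw 0.001 | phi 81.31 tcp [0.5597 0.1635 0.1797] t 9.3 w 0.0881 F [ 0.6 -0.  -1.1] tilt [-0. -0.]
```

```bash
python3 -m pendant '{"grip":[-1,-1,-1,-1,-1,-1],"dp":[[0.8,-0.1,0],[1.5,-0.2,0.3],[1.7,-0.2,0.6],[1.7,-0.2,0.9],[1.7,-0.2,1],[1.7,-0.2,1]],"yaw":[0,0,0,0,0,0]}'; python3 -c "
from h import *
go(.5635,.255,.041,81.3)
T=camT('wrist'); im=snap('wrist','w4.png');print(proj('wrist',[.5635,.255,.08],T))"
```

```text
clock: 10.05
tcp_pos: [0.563, 0.2458, 0.1297]
orientation: [-2.385, -2.045, 0.002]
wrist_force: [0.3, -0.6, 0.5]
grip_width: 0.0877
dp [ 0.185 -0.017  1.773] yaw -0.008 | phi 81.22 tcp [0.563  0.2458 0.1297] t 10.05 w 0.0877 F [ 0.3 -0.6  0.5] tilt [-0.001 -0.001]
[289.84911631 219.65185481]
```

View pics/w4.png

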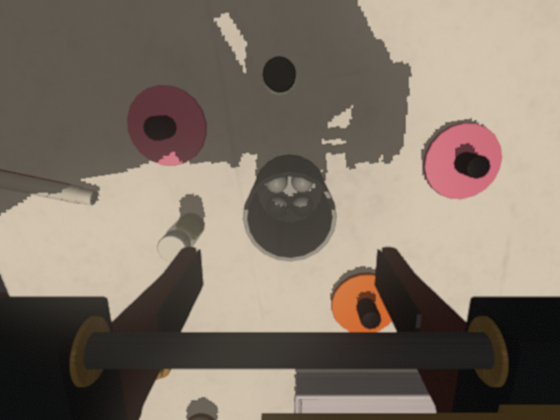

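The wrist view shows the open jar with its rim centred at about (290,215) and four balls inside. The vial is clear of the left finger. Next I descend and grip about 60 mm up.

```bash
python3 -m pendant '{"grip":[-1,-1,-1,-1,-1,-1,0,1],"dp":[[0.22,0,0],[0.22,0,0.5],[0.22,0,1],[0.22,0,1.5],[0.22,0,1.77],[0.22,0,1.77],[0.22,0,1.77],[0.22,0,1.77]],"yaw":[0,0,0,0,0,0,0,0]}' 20;python3 -m pendant '{"grip":[1,1,1,1,1,1,1,1],"dp":[[0,0,0],[0,0,0],[0,0,-0.2],[0,0,-0.5],[0,0,-1],[0,0,-1.3],[0,0,-1.5],[0,0,-1.5]],"yaw":[0,0,0,0,0,0,0,0]}' 20; python3 -c "
from h import *
go(.615+.151*.15,-.011+.988*.15,.12,81.3)"
```

```text
clock: 11.1
tcp_pos: [0.5655, 0.2583, 0.0428]
orientation: [2.383, 2.046, 0.003]
wrist_force: [-0.2, 0.0, -0.2]
grip_width: 0.0716
clock: 12.1
tcp_pos: [0.5651, 0.2581, 0.1174]
orientation: [2.383, 2.046, 0.002]
wrist_force: [-0.7, -0.7, -4.3]
grip_width: 0.0609
dp [-2.17   1.8   -0.052] yaw 0.0 | phi 81.3 tcp [0.5651 0.2581 0.1174] t 12.1 w 0.0609 F [-0.7 -0.7 -4.3] tilt [0.001 0.001]
```

```bash
python3 -m pendant '{"grip":[1,1,1,1,1,1,1,1],"dp":[[-0.4,0.1,0],[-1.2,0.3,-0.1],[-2.1,0.5,-0.2],[-3,0.7,-0.2],[-4,0.95,-0.2],[-5,1.2,-0.2],[-5.9,1.4,-0.2],[-6.6,1.6,-0.2]],"yaw":[0,0,0,0,0,0,0,0]}' 20;python3 -m pendant '{"grip":[1,1,1,1],"dp":[[-0.5,0.12,0],[-0.8,0.2,0],[-0.8,0.2,0.1],[-0.8,0.2,0.2]],"yaw":[0,0,0,0]}' 20; python3 -c "
from h import *
go(.598,-.1226,.061,81.3)
T=camT('wrist');c=lambda x,s,z:proj('wrist',[.615+.151*s+.988*x,-.011+.988*s-.151*x,z],T).round()
print([c(x,s,.033) for x,s in [(-.083,-.068),(.083,-.068),(.083,.068),(-.083,.068)]])
snap('wrist','w5.png')"
```

```text
clock: 13.1
tcp_pos: [0.5927, -0.0833, 0.1257]
orientation: [-2.384, -2.044, 0.002]
wrist_force: [-0.2, 0.6, -4.9]
grip_width: 0.0605
clock: 13.6
tcp_pos: [0.5973, -0.1207, 0.116]
orientation: [-2.382, -2.046, 0.001]
wrist_force: [-0.7, 1.4, -3.9]
grip_width: 0.0607
dp [-0.035  0.021  1.099] yaw 0.002 | phi 81.32 tcp [ 0.5973 -0.1207  0.116 ] t 13.6 w 0.0607 F [-0.7  1.4 -3.9] tilt [ 0.    -0.001]
[array([173., 159.]), array([412., 158.]), array([435., -74.]), array([152., -74.])]
```

View pics/w5.png

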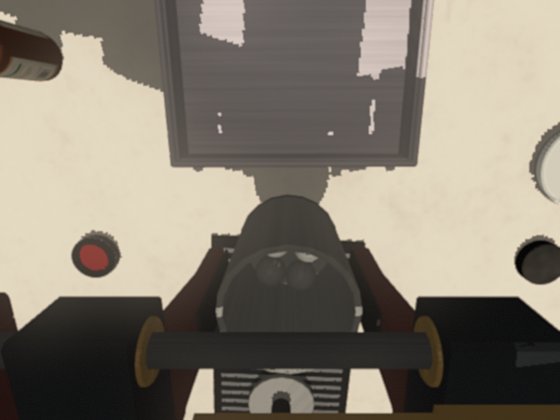

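The wrist view shows the tray's near bead at row ~161 between columns 174 and 414 (predicted 159). The jar is upright at (288,285) with the balls inside and nothing underneath. Next I lower it beside the bead and start the tip by moving over the bead.

```bash
python3 -m pendant '{"grip":[1,1,1,1,1,1,1,1],"dp":[[0,0,0.55],[0,0,1],[0,0,1.1],[0.17,0,1.1],[0.31,0,1.02],[0.45,0,0.96],[0.6,0,0.92],[0.76,0,0.9]],"yaw":[0,0,0,0,0,0,0,0]}' 20; python3 -c "
from h import *
go(.598,-.1226,.061,81.3)
a=snap('wrist','w6.png');b=snap('side','s6.png'); cv2.imwrite('pics/m6.png',np.hstack([cv2.resize(a,(400,300)),cv2.resize(b[170:290,200:360],(400,300),interpolation=cv2.INTER_CUBIC)]))"
```

```text
clock: 14.65
tcp_pos: [0.6043, -0.0837, 0.0728]
orientation: [2.382, 2.045, 0.001]
wrist_force: [-0.9, -5.1, -2.0]
grip_width: 0.0604
dp [-0.787 -0.007  0.236] yaw -0.0 | phi 81.3 tcp [ 0.6043 -0.0837  0.0728] t 14.65 w 0.0604 F [-0.9 -5.1 -2. ] tilt [-0.     0.002]
```

View pics/m6.png

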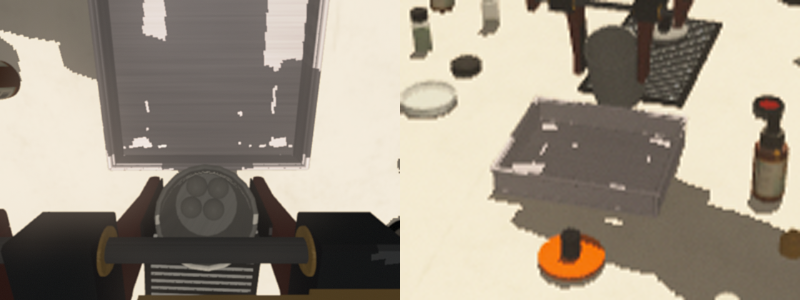

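The tip has started: the left half (wrist) shows the mouth turned toward the camera with all four balls at (205,198), and the right half shows the jar leaning at the bead. Continuing along the arc.

```bash
python3 -m pendant '{"grip":[1,1,1,1,1,1,1,1],"dp":[[0.15,0,0],[0.31,0,0.03],[0.45,0,0.06],[0.61,0,0.13],[0.73,0,0.2],[0.87,0,0.3],[0.97,0,0.41],[1.07,0,0.54]],"yaw":[0,0,0,0,0,0,0,0]}' 20; python3 -m pendant '{"grip":[1,1,1,1],"dp":[[0.05,0,0.09],[0.08,0,0.14],[0.08,0,0.14],[0.08,0,0.14]],"yaw":[0,0,0,0]}' 20;python3 -c "
from h import *
go(.598,-.1226,.061,81.3)
a=snap('wrist','w7.png');b=snap('side','s7.png'); cv2.imwrite('pics/m7.png',np.hstack([cv2.resize(a,(400,300)),cv2.resize(b[170:290,200:360],(400,300),interpolation=cv2.INTER_CUBIC)]))"
```

```text
clock: 15.75
tcp_pos: [0.6117, -0.0303, 0.0443]
orientation: [-2.383, -2.046, -0.0]
wrist_force: [0.4, 1.9, 3.3]
grip_width: 0.0604
clock: 16.25
tcp_pos: [0.6121, -0.0271, 0.0377]
orientation: [-2.384, -2.046, 0.0]
wrist_force: [0.0, 2.4, 2.4]
grip_width: 0.0602
dp [-1.931  0.01  -0.466] yaw -0.001 | phi 81.29 tcp [ 0.6121 -0.0271  0.0377] t 16.25 w 0.0602 F [0.  2.4 2.4] tilt [ 0. -0.]
```

View pics/m7.png

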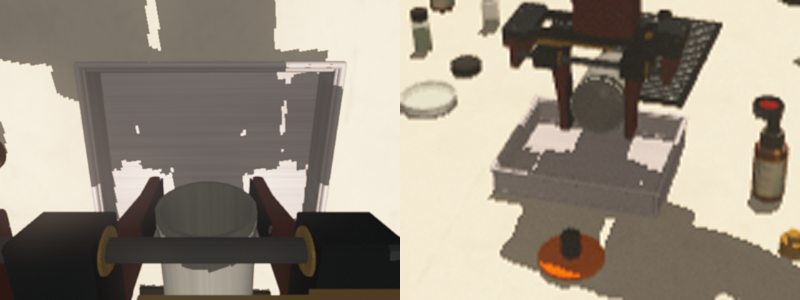

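The jar is roughly level on the bead with its mouth over the tray, at (205,205) in the wrist half, and the balls are still inside. Next I tip it about 20-25 degrees below level.

```bash
python3 -m pendant '{"grip":[1,1,1,1,1,1,1,1],"dp":[[0.03,0,0.06],[0.05,0,0.12],[0.07,0,0.18],[0.09,0,0.24],[0.09,0,0.24],[0.09,0,0.24],[0.09,0,0.24],[0.09,0,0.24]],"yaw":[0,0,0,0,0,0,0,0]}' 20; python3 -m pendant '{"grip":[1,1,1,1,1,1,1,1],"dp":[[-0.08,0,0],[-0.16,0,-0.01],[-0.24,0,-0.02],[-0.33,0,-0.02],[-0.33,0,-0.02],[-0.33,0,-0.02],[-0.33,0,-0.02],[-0.33,0,-0.02]],"yaw":[0,0,0,0,0,0,0,0]}' 20;python3 -c "
from h import *
go(.598,-.1226,.061,81.3)
a=snap('wrist','w8.png');b=snap('side','s8.png'); cv2.imwrite('pics/m8.png',np.hstack([cv2.resize(a,(400,300)),cv2.resize(b[170:290,200:360],(400,300),interpolation=cv2.INTER_CUBIC)]))
import cv2
g=cv2.cvtColor(a[60:230,130:480],cv2.COLOR_BGR2GRAY);p=cv2.cvtColor(cv2.imread('pics/w7.png')[60:230,130:480],cv2.COLOR_BGR2GRAY)
n,l,st,ce=cv2.connectedComponentsWithStats((cv2.absdiff(g,p)>40).astype('uint8'));print([(s[4],c.round()+[130,60]) for s,c in zip(st,ce) if s[4]>40])"
```

```text
clock: 17.35
tcp_pos: [0.613, -0.0227, 0.0257]
orientation: [2.383, 2.046, 0.0]
wrist_force: [0.6, 2.7, 1.2]
grip_width: 0.0603
clock: 18.35
tcp_pos: [0.611, -0.039, 0.0269]
orientation: [2.383, 2.046, 0.001]
wrist_force: [2.9, 1.9, 4.6]
grip_width: 0.0601
dp [-1.692 -0.003 -0.682] yaw 0.001 | phi 81.31 tcp [ 0.611  -0.039   0.0269] t 18.35 w 0.0601 F [2.9 1.9 4.6] tilt [-0.     0.001]
[(np.int32(54000), array([294., 147.])), (np.int32(133), array([194.,  65.])), (np.int32(158), array([217.,  64.])), (np.int32(500), array([420.,  65.])), (np.int32(2640), array([438.,  92.])), (np.int32(762), array([474., 193.])), (np.int32(600), array([399., 170.])), (np.int32(94), array([190., 181.])), (np.int32(65), array([341., 186.])), (np.int32(46), array([186., 192.])), (np.int32(66), array([342., 197.])), (np.int32(139), array([183., 227.])), (np.int32(141), array([402., 227.]))]
```

View pics/m8.png

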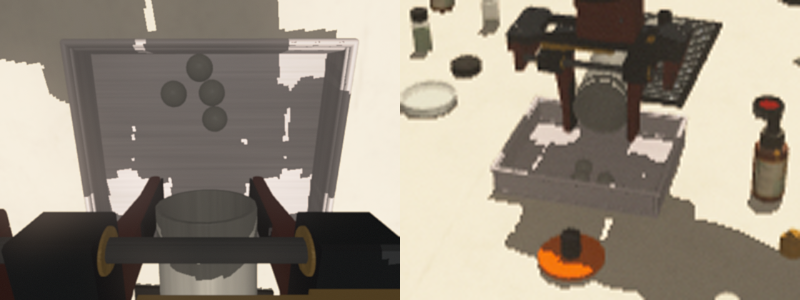

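All four balls lie in the tray, at (199,68), (174,94), (211,92) and (215,119) in the wrist half. Now I reverse the arc with a lighter grip so that gravity rights the jar against the bead.

```bash
python3 -m pendant '{"grip":[1,1,1,1,1,1,1,1],"dp":[[0.13,0,-0.09],[0.26,0,-0.18],[0.22,0,-0.26],[0.16,0,-0.36],[0.07,0,-0.48],[-0.04,0,-0.6],[-0.17,0,-0.69],[-0.3,0,-0.77]],"yaw":[0,0,0,0,0,0,0,0]}' 12; python3 -m pendant '{"grip":[1,1,1,1,1,1,1,1],"dp":[[-0.15,0,-0.06],[-0.3,0,-0.1],[-0.45,0,-0.12],[-0.61,0,-0.13],[-0.76,0,-0.1],[-0.92,0,-0.07],[-1.06,0,0],[-1.25,0,0.07]],"yaw":[0,0,0,0,0,0,0,0]}' 9;python3 -m pendant '{"grip":[1,1],"dp":[[-0.1,0,-0.1],[-0.1,0,-0.4]],"yaw":[0,0]}' 9; python3 -c "
from h import *
go(.598,-.1226,.061,81.3); print(env.sense()['moment'])
a=snap('wrist','w9.png');b=snap('side','s9.png'); print(env.sense()['moment'],env.sense()['wrist_force'])
cv2.imwrite('pics/m9.png',np.hstack([cv2.resize(a,(400,300)),cv2.resize(b[120:240,180:340],(400,300),interpolation=cv2.INTER_CUBIC)]))
def rows(n): 
    g=cv2.cvtColor(cv2.imread(n),cv2.COLOR_BGR2GRAY); return ' '.join(str(x) for x in g[140:320:6,289])
for n in ['w5','w6','w8','w9']: print(n,rows('pics/%s.png'%n))
"
```

```text
clock: 19.45
tcp_pos: [0.6082, -0.0543, 0.0656]
orientation: [2.384, 2.046, 0.0]
wrist_force: [-0.1, 0.5, -2.2]
grip_width: 0.0606
clock: 20.45
tcp_pos: [0.5985, -0.1159, 0.0613]
orientation: [-2.383, -2.047, 0.0]
wrist_force: [-0.5, -0.2, -2.5]
grip_width: 0.0598
clock: 20.7
tcp_pos: [0.5974, -0.1207, 0.0817]
orientation: [-2.383, -2.045, 0.001]
wrist_force: [0.1, 0.0, -2.9]
grip_width: 0.0597
dp [-0.035  0.019  0.414] yaw -0.004 | phi 81.26 tcp [ 0.5974 -0.1207  0.0817] t 20.7 w 0.0597 F [ 0.1  0.  -2.9] tilt [ 0.    -0.002]
[ 0.00778613 -0.1243485  -0.01244795]
[ 0.04241933 -0.09815371 -0.00272334] [-1.10655756 -0.12193661 -2.81582679]
w5 91 88 91 84 94 100 100 100 100 85 66 66 65 65 63 63 61 60 68 69 68 61 63 64 60 58 56 57 56 56
w6 107 101 105 104 104 100 102 99 101 103 102 100 101 85 87 85 79 87 86 82 71 78 87 87 69 73 74 72 83 84
w8 76 79 89 78 80 78 74 106 103 105 104 106 105 102 103 106 100 105 103 102 101 76 80 80 80 80 78 80 78 81
w9 93 94 89 93 77 89 94 102 102 101 102 103 103 103 102 60 71 72 80 79 78 76 78 76 74 75 74 71 73 73
```

Run:
```python
from h import *
T=np.array(env.calibration('wrist')['tool_from_camera'])
for th in [0,15,30,45,60,75,90,105,115]:
    t=np.radians(th); u=np.array([np.sin(t),0,-np.cos(t)]); n=np.array([np.cos(t),0,np.sin(t)]); g=np.array([0,0,-.019])
    f=lambda a,r: proj('wrist',g+u*a+n*r,T)[1].round()
    print(th,'botF',f(-.061,.03),'botB',f(-.061,-.03),'rimF',f(.019,.03),'rimB',f(.019,-.03))
a=cv2.imread('pics/w9.png')
g=cv2.cvtColor(a,cv2.COLOR_BGR2GRAY)
for v in range(216,330,3): print(v,g[v,200:390:10])
```

```text
0 botF 190.0 botB 281.0 rimF 239.0 rimB 372.0
15 botF 215.0 botB 310.0 rimF 222.0 rimB 372.0
30 botF 240.0 botB 340.0 rimF 211.0 rimB 366.0
45 botF 268.0 botB 370.0 rimF 207.0 rimB 352.0
60 botF 296.0 botB 399.0 rimF 209.0 rimB 331.0
75 botF 325.0 botB 428.0 rimF 215.0 rimB 306.0
90 botF 355.0 botB 452.0 rimF 225.0 rimB 279.0
105 botF 385.0 botB 469.0 rimF 237.0 rimB 254.0
115 botF 404.0 botB 474.0 rimF 247.0 rimB 239.0
216 [219 219 218 219 218 106 107 106 105 103 103 105 105 205 216 217 218 219
 220]
219 [219 220 219 217 218 111 107 105 105 102 104 105 105 200 216 218 219 219
 220]
222 [218 219 219 218 218 107 106 105 104 102 105 104 106 201 216 218 219 219
 220]
225 [218 219 219 218 217 108 106 106 104 101 102 105 105 206 217 218 219 220
 220]
228 [219 219 219 218 218 107 106 106  96  93 102 105 106 219 218 219 218 220
 219]
231 [220 219 219 218 218 108 106  84  63  61  78 106 106 219 218 218 218 219
 219]
234 [219 220 219 218 218 109 105  63  62  59  61 104 106 219 218 218 218 219
 219]
237 [218 219 219 219 217 107  72  66  76  75  75  65 106 219 218 218 218 220
 220]
240 [220 219
[... 1477 characters left out ...]
 38 123  58  56  65  74  73  74  72  73  75  68  56  57  56  63  30
  41]
303 [ 44  35 139  57  55  56  73  74  72  72  75  73  56  56  57  56  77  29
  37]
306 [ 41  35 138  56  55  56  73  73  73  73  73  72  55  55  55  56  71  27
  38]
309 [ 37  32 140  55  55  55  70  72  73  73  73  72  56  55  56  56  46  26
  37]
312 [36 31 94 53 55 54 55 72 73 72 74 58 55 55 53 55 48 24 33]
315 [35 30 73 54 55 54 54 72 73 73 86 55 53 55 56 55 44 24 30]
318 [33 28 73 53 54 54 53 54 71 71 57 54 54 55 55 55 27 22 34]
321 [33 27 70 53 53 52 54 55 53 54 54 54 54 55 54 55 21 23 37]
324 [32 27 76 53 53 53 53 53 53 53 54 54 55 54 54 56 24 24 36]
327 [30 26 60 53 53 54 53 53 53 55 55 53 52 54 54 63 29 22 32]
```

View pics/m9.png

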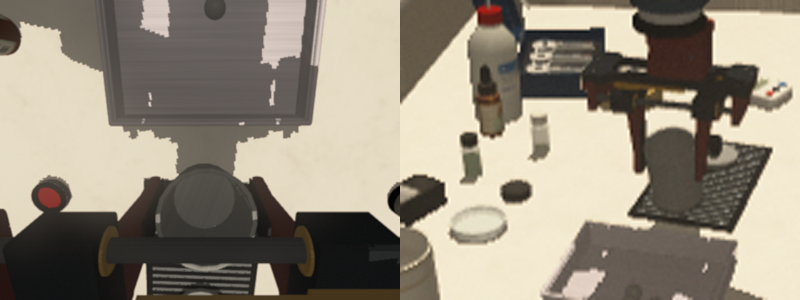

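Run:
```python
from h import *
from scipy.optimize import minimize
T=np.array(env.calibration('wrist')['tool_from_camera'])
def P(th,a,s,r,x0=0):
    t=np.radians(th); u=np.array([np.sin(t),0,-np.cos(t)]); n=np.array([np.cos(t),0,np.sin(t)]); g=np.array([x0,0,-.019])
    return proj('wrist',g+u*(s-a)+n*r,T)[1]
for name,(F,fF,fB) in {'w9':(229.5,236,320)}.items():
  for a in [.05,.055,.061,.066,.07,.075]:
    r=minimize(lambda q:(P(q[0],a,.08,.03,q[1])-F)**2+(P(q[0],a,.005,.027,q[1])-fF)**2+(P(q[0],a,.005,-.027,q[1])-fB)**2,[25,0],method='Nelder-Mead'); print(a,r.x.round(4),r.fun.round(2))
# floor disc ellipse extents
g=cv2.cvtColor(cv2.imread('pics/w9.png'),cv2.COLOR_BGR2GRAY)
for v in (240,260,280,300): print(v,list(g[v,222:356:4]))
print(list(g[310:400:3,289]))
```

```text
0.05 [ 1.7834e+01 -4.1000e-03] 41.91
0.055 [ 1.83848e+01 -4.50000e-03] 24.67
0.061 [ 1.90486e+01 -4.80000e-03] 10.63
0.066 [ 1.96037e+01 -5.00000e-03] 3.67
0.07 [ 2.00488e+01 -5.00000e-03] 0.79
0.075 [ 2.06061e+01 -5.00000e-03] 0.12
240 [np.uint8(218), np.uint8(218), np.uint8(218), np.uint8(217), np.uint8(216), np.uint8(216), np.uint8(201), np.uint8(107), np.uint8(98), np.uint8(65), np.uint8(66), np.uint8(75), np.uint8(82), np.uint8(79), np.uint8(76), np.uint8(76), np.uint8(74), np.uint8(74), np.uint8(76), np.uint8(76), np.uint8(77), np.uint8(78), np.uint8(76), np.uint8(71), np.uint8(92), np.uint8(106), np.uint8(147), np.uint8(218), np.uint8(217), np.uint8(218), np.uint8(218), np.uint8(218), np.uint8(219), np.uint8(219)]
260 [np.uint8(55), np.uint8(52), np.uint8(56), np.uint8(65), np.uint8(82), np.uint8(79), np.uint8(69), np.uint8(84), np.uint8(81), np.uint8(81), np.uint8(82), np.uint8(80), np.uint8(80), np.uint8(80), np.uint8(78), np.uint8(78), np.uint8(79), np.uint8(78), np.uint8(78), np.uint8(78), np.uint8(78), np.uint8(77), np.uint8(78), np.uint8(80), np.uint8(79), np.uint8(81), 
[... 800 characters left out ...]
nt8(75), np.uint8(73), np.uint8(74), np.uint8(72), np.uint8(74), np.uint8(74), np.uint8(74), np.uint8(75), np.uint8(75), np.uint8(73), np.uint8(74), np.uint8(56), np.uint8(56), np.uint8(56), np.uint8(57), np.uint8(56), np.uint8(57), np.uint8(56), np.uint8(56), np.uint8(137)]
[np.uint8(72), np.uint8(72), np.uint8(73), np.uint8(65), np.uint8(55), np.uint8(52), np.uint8(56), np.uint8(50), np.uint8(36), np.uint8(38), np.uint8(39), np.uint8(37), np.uint8(40), np.uint8(40), np.uint8(39), np.uint8(40), np.uint8(40), np.uint8(40), np.uint8(40), np.uint8(39), np.uint8(51), np.uint8(120), np.uint8(152), np.uint8(124), np.uint8(35), np.uint8(41), np.uint8(115), np.uint8(52), np.uint8(35), np.uint8(61)]
```

The left half shows the jar tilted, looking into its empty floor at (203,200), with one ball visible in the tray. The right half shows it hanging over the tray side of the mat. A model fit gives about 20 degrees of lean, so setting its edge down and loosening the grip should right it.

```bash
python3 -m pendant '{"grip":[1,1,1,1,1,1,1,1],"dp":[[-0.2,0,0],[-0.5,0,0],[-0.8,-0.03,0],[-1.1,-0.05,0],[-1.35,-0.05,0],[-1.48,-0.05,0.15],[-1.48,-0.05,0.3],[-1.48,-0.05,0.42]],"yaw":[0,0,0,0,0,0,0,0]}' 9; python3 -c "
from h import *
go(.5839,-.1933,.05,81.3)"; python3 -m pendant '{"grip":[1,1],"dp":[[0,0,0.04],[0,0,0.08]],"yaw":[0,0]}' 9;  python3 -m pendant '{"grip":[1,1],"dp":[[0,0,0.04],[0,0,0.08]],"yaw":[0,0]}' 9
```

```text
clock: 21.8
tcp_pos: [0.584, -0.1927, 0.0597]
orientation: [-2.382, -2.046, 0.001]
wrist_force: [0.6, 0.5, -2.5]
grip_width: 0.0593
dp [-0.011  0.001  0.195] yaw 0.002 | phi 81.32 tcp [ 0.584  -0.1927  0.0597] t 21.8 w 0.0593 F [ 0.6  0.5 -2.5] tilt [ 0.    -0.001]
clock: 22.05
tcp_pos: [0.5844, -0.1928, 0.0565]
orientation: [-2.383, -2.047, -0.0]
wrist_force: [-0.3, -0.3, -3.0]
grip_width: 0.0595
clock: 22.3
tcp_pos: [0.5852, -0.1937, 0.0538]
orientation: [2.382, 2.046, 0.001]
wrist_force: [-2.6, -1.1, 10.8]
grip_width: 0.059
```

```bash
python3 -m pendant '{"grip":[1,1,1,1,1,1],"dp":[[0,0,0],[0,0,0],[0,0,0.03],[0,0,0.06],[0,0,0.06],[0,0,0.06]],"yaw":[0,0,0,0,0,0]}' 3; python3 -c "
from h import *
a=snap('wrist','w10.png'); g=cv2.cvtColor(a,cv2.COLOR_BGR2GRAY)
print(env.sense()['tcp_pos'])
print(list(map(int,g[160:340:4,289])));print([list(map(int,g[v,210:370:6])) for v in (220,250,280)])"
```

```text
clock: 23.05
tcp_pos: [0.5846, -0.1933, 0.0497]
orientation: [2.383, 2.046, 0.001]
wrist_force: [0.6, -1.6, 2.9]
grip_width: 0.0588
[ 0.58461695 -0.19326617  0.04969564]
[116, 38, 30, 30, 28, 48, 62, 25, 25, 50, 61, 25, 23, 55, 65, 22, 23, 54, 62, 61, 63, 61, 71, 82, 83, 83, 84, 82, 82, 81, 83, 83, 83, 81, 81, 81, 81, 80, 79, 79, 67, 62, 62, 46, 40]
[[43, 42, 37, 35, 30, 28, 26, 27, 25, 24, 22, 23, 23, 24, 22, 21, 24, 25, 26, 29, 33, 38, 41, 46, 51, 59, 61], [55, 53, 48, 39, 43, 42, 31, 62, 62, 63, 67, 74, 79, 83, 83, 75, 65, 63, 61, 60, 33, 41, 63, 56, 42, 45, 51], [54, 42, 39, 70, 80, 65, 79, 81, 85, 81, 83, 80, 83, 83, 80, 80, 82, 81, 84, 84, 83, 63, 80, 78, 32, 34, 46]]
```

```bash
cat >> h.py <<'E'
from scipy.optimize import least_squares
def P(th,a,s,r,x0=0):
    Tc=np.array(env.calibration('wrist')['tool_from_camera'])
    t=np.radians(th); u=np.array([np.sin(t),0,-np.cos(t)]); n=np.array([np.cos(t),0,np.sin(t)]); g=np.array([x0,0,-.019])
    return proj('wrist',g+u*(s-a)+n*r,Tc)[1]
E
python3 - <<'E'
from h import *
print('w10',least_squares(lambda q:[P(q[0],q[1],.08,.03,q[2])-231,P(q[0],q[1],.005,.027,q[2])-247,P(q[0],q[1],.005,-.027,q[2])-319],[25,.065,0],x_scale=[10,.01,.01]).x)
a=cv2.imread('pics/w10.png')[:,:,:]
g=cv2.cvtColor(a,cv2.COLOR_BGR2GRAY)[200:340,200:380]
e=(g[::4,::4]//10)
for i,r in enumerate(e): print(200+4*i,''.join(chr(48+min(v,40)) for v in r))
E
```

```text
w10 [ 2.69966344e+01  1.17231198e-01 -3.65753767e-04]
200 543433334444455555666666666666666666666666665
204 444333332222222222222222222233334445555666666
208 666554444332222222222222222222222222222233333
212 776666666666666666665555554443333232223333333
216 544433333334344445555566566666666666666666666
220 544443333322222222222222222222223434445556666
224 >9779;<65544443332222222222222222222223333444
228 <<=<<<=>6666666666655555555555544455434444444
232 65555444444322233356666666555666667======>=>>
236 66554444443322235666666666665222222445568879:
240 >>>>>>>===<6555666666666666666422223444444455
244 7778987:;<8555666666666666666665668<<;:998875
248 65555544444336666666666766666666558<=<9447=>8
252 <;8555435543666678888888888776666233433444454
256 =>555443>==8666887777888777788766544433444455
260 6555544344567888888888888888778866;==43444465
264 665554334468877888888888888888877766733344445
268 :5555443=788788888888888888888887786433344445
272 655544338887888888888888888888888688733334444
276 655544338876888888888888888888888667733334444
280 555544378666888888888888888888888667773334444
284 555444487666888888888888878888888666784333444
288 555443786666788888888888888888888666687233444
292 554434876666888888888888888888888666678433344
296 554437876666688888888888888888886666668733344
300 544338766666688888888888888888876666667733334
304 54333:;66666667888888887888888866666667=43334
308 43335?966666666788888887888887666666667@73323
312 4333:A666666666678888887888876666666666B=2222
316 43338;666666666666788878888666666666666:72223
320 333357666666666666666667666666666666666872223
324 333358666666666666666666666666666666666772225
328 332258666666666666666666666666666666666872225
332 444345444444444444444444444444444444444543333
336 444444444444444444444444444444444444444444444
```

```bash
python3 - <<'E'
from h import *
for n,(b,r,f) in {'w9':(229.5,237,320),'w10':(231,250,319)}.items():
  s=least_squares(lambda q:[P(q[0],q[1],0,.03,q[2])-b,P(q[0],q[1],.08,.03,q[2])-r,P(q[0],q[1],.005,-.027,q[2])-f],[15,.065,0],x_scale=[10,.01,.01]);print(n,s.x.round(4),s.cost.round(2))
  for x in(-.005,0):
    s=least_squares(lambda q:[P(q[0],q[1],0,.03,x)-b,P(q[0],q[1],.08,.03,x)-r,P(q[0],q[1],.005,-.027,x)-f],[15,.065],x_scale=[10,.01]);print(x,s.x.round(4),s.cost.round(2))
E
sed -n 1,1p /dev/null
```

```text
w9 [ 1.72306e+01  6.69000e-02 -7.70000e-03] 0.0
-0.005 [16.2854  0.0527] 16.73
0 [12.8832  0.0287] 119.44
w10 [ 1.38754e+01  7.05000e-02 -1.31000e-02] 0.0
-0.005 [11.6106  0.0385] 65.35
0 [9.805  0.0233] 173.82
```

```bash
python3 -m pendant '{"grip":[1,1,1,1,1,1,1,1],"dp":[[-0.07,0,0],[-0.14,0,0],[-0.21,0,0.02],[-0.28,0,0.04],[-0.35,0,0.06],[-0.42,0,0.06],[-0.42,0,0.06],[-0.42,0,0.06]],"yaw":[0,0,0,0,0,0,0,0]}' 3; python3 -c "
from h import *
a=snap('wrist','w11.png'); g=cv2.cvtColor(a,cv2.COLOR_BGR2GRAY)[160:340,200:380]
for i,r in enumerate(g[::4,::4]//10): print(160+4*i,''.join(chr(48+min(v,40)) for v in r))"
```

```text
clock: 24.1
tcp_pos: [0.5811, -0.2141, 0.0466]
orientation: [2.383, 2.047, -0.0]
wrist_force: [-0.3, 0.4, -2.1]
grip_width: 0.0583
160 666666555554443332222222222222222222222222223
164 555666666666666666666566666555555443333322323
168 333322222222223333445555555656666666666666666
172 333222222222222222222221222221222223333445555
176 <66655554443332222222222222222222222222222223
180 ;66666666665655556566666555554443333222222232
184 333322222222233334555555666566665665666666666
188 433332222222122222222222222222222333334455556
192 666665554433332222212222222222222222222222333
196 666666666666665556656555555554433332322222233
200 433333222222333344455555656665666666666666666
204 433333222222222222244565443222222233344455556
208 776665555443333235666666666532222222222333333
212 666666666666665566666666666665444334333333333
216 444333322222226666666666666666656666666666666
220 544333332222266666666666666666663223333444566
224 >96666666555566666666666666666666222223333334
228 999669:66665666666666666666666666554445755455
232 555444433225666666666666666666666667669==>>>>
236 766554444336666
[... 580 characters left out ...]

284 555433367776666667777777777966666667764333444
288 554333577766666666677877776666666666776333444
292 554333677666666666666666666666666666677333344
296 444334776666666666666666666666666666677533344
300 543336776666666666666666666666666666667723334
304 443337766666666666666666666666666666667732234
308 43333?=66666666666666666666666666666668?82333
312 43333@;66666666666666666666666666666667A92323
316 43334=766666666666666666666666666666666>82223
320 333247666666666666666666666666666666666762223
324 332237666666666666666666666666666666666852223
328 332227666666666666666666666666666666666742223
332 444335444444444444444444444444444444444543333
336 444444444444444444444444444444444444444444444
```

```bash
python3 - <<'E'
from h import *
b,r,f=204,260,290
s=least_squares(lambda q:[P(q[0],q[1],0,.03,q[2])-b,P(q[0],q[1],.08,.03,q[2])-r,P(q[0],q[1],.005,-.027,q[2])-f],[15,.065,0],x_scale=[10,.01,.01]);print(s.x.round(4),s.cost.round(2))
E
python3 -m pendant '{"grip":[0.4,0,-0.4,-0.8,-1,-1],"dp":[[0,0,0],[0,0,0],[0,0,0],[0,0,0],[0,0,0],[0,0,0]],"yaw":[0,0,0,0,0,0]}' 3
```

```text
[-0.936   0.0674 -0.0112] 0.0
clock: 24.9
tcp_pos: [0.5812, -0.214, 0.0468]
orientation: [2.383, 2.046, 0.0]
wrist_force: [0.7, -0.2, -0.5]
grip_width: 0.0866
```

```bash
python3 -m pendant '{"grip":[-1,-1,-1,-1,-1,-1,-1,-1],"dp":[[0,0,-0.3],[0,0,-0.8],[0,0,-1.6],[0,0,-2.5],[0,0,-3.2],[0,0,-3.2],[0,0,-3.2],[0,0,-3.2]],"yaw":[0,0,0,0,0,0,0,0]}'; python3 -c "
from h import *
go(.5,0,.2,81.3); T=camT('wrist'); a=snap('wrist','w12.png'); g=cv2.cvtColor(a,cv2.COLOR_BGR2GRAY)
print(proj('wrist',[.5795,-.225,.084],T),proj('wrist',[.5795,-.225,.004],T),'lid',proj('wrist',[.5614,-.308,.015],T))
c=lambda x,y,z:proj('wrist',[.571+.198*y+.980*x,-.257+.98*y-.198*x,z],T).round()
print('mat',[c(x,y,.004) for x,y in [(-.065,-.11),(.065,-.11),(.065,.11),(-.065,.11)]])
for i,r in enumerate(g[100:420:6,160:420:4]//10): print(100+6*i,''.join(chr(48+min(v,40)) for v in r))"
```

```text
clock: 25.9
tcp_pos: [0.5802, -0.2136, 0.2053]
orientation: [-2.382, -2.045, 0.002]
wrist_force: [0.5, 0.1, -0.1]
grip_width: 0.0875
dp [ 3.98  -2.232  0.114] yaw 0.0 | phi 81.3 tcp [ 0.5802 -0.2136  0.2053] t 25.9 w 0.0875 F [ 0.5  0.1 -0.1] tilt [ 0.001 -0.002]
[292.19015753 216.87079762] [291.6624764  194.36190524] lid [286.74001663 271.63338064]
mat [array([229., 310.]), array([339., 315.]), array([358., 123.]), array([228., 116.])]
100 CCCCCCCCCCCCA99999999998898888888888888889989899999999998BBBBBBBB
106 CCCCCCCCCCBB=9999999999888888889888888888888899999999999<BBBBCCCB
112 CCCCCCCCCCCBA9999999999?@<A@=<A@<A@<>A=>@?<AA89999999999<BBBBCCCC
118 CCCCCCCCCCCCC9999444334444555667778888888898999999999999BBBBCCCCC
124 CCCCCCCCCCCCCCA9<5444434443333333333333333333333489:<9ABBCCCBBCCC
130 CCBCCCCCCCCCCCBBC649955:;;::::::99998766655443343BCBBCBBBCCCCCCCC
136 CCCCBBCCCCCBCCBBB65776544443333333333333334456644CBBBBBBBBCCCCCCC
142 CCCCBBBCBBBCCBBBB65554445766587444446:9:::::9::44BBBBBBBBBCCCCCCC
148 CCCCCBCCCCBCBCCBB65;;;;:9:::443333322223333344446CBBBBBBCCCCCCCCC
154 CCCCCBBCCCCCCCBBB65544444
[... 2420 characters left out ...]

364 33444444444455555555555555555555555554555555454444444444434333333
370 22235:BBBBBBABBBBBBBBBBBBBBBBBBBBBBBBBBBBBBBBBBBBBBBBBBB85555559=
376 2233339BBBBBBBBBCBBBBBBBBBBBBBBBCCBCBBBBBBBBBBBBCCBBBCC?5555;>>==
382 2333333ABBBBBBBCBBBBBBBBBBBBBBBBBCBBBBBCCBCBBBCCBBBBCCC555:>=?CCC
388 3333333=BBBBBBCCCBBBBBBCBBBBBBBBBBBBBBBBBBBBBBBBBBBCBCC55<><BCCCC
394 4444443ABBBBBBBBBBBBBC99899<BCBBBBCBBBBBBBCCBBBBBBBBCBC59><BBCCCC
400 5555449BBBBBBBBBBBBBC<898888789:@BBBCBBBBBBCCBCCBBBBBBB=>>:>CCCCC
406 55554<BBCBBBCCBBBCCBB9>@?=;9888779BBBBBCBBCBBBBBBBBBBBBB>>858888;
412 5558BBBBBCCBCCCCCCCC9?A77CAA?=;988@A@@@@AA@@@@A@A@@@@@AA<=<454444
418 6@BBBBBBBBBCCCCCCCC><BB>=A666666665555655555555555555555555444444
```

```bash
python3 -m pendant '{"grip":[-1,-1,-1,-1,-1,-1,-1,-1],"dp":[[-1,0.2,-0.5],[-2,0.2,-0.5],[-3,0,-0.5],[-4,-0.5,-0.5],[-5,-1,-0.5],[-5,-1,-0.5],[-5,-1,-0.5],[-5,-1,-0.5]],"yaw":[0,0,0,0,0,0,0,0]}'
python3 - <<'E'
from h import *
a=snap('top','t13.png'); b=cv2.imread('pics/top0.png'); s=snap('side','s13.png'); s0=cv2.imread('pics/side0.png')
g=cv2.cvtColor(a,cv2.COLOR_BGR2GRAY)
print(proj('top',[.615,-.011,.013])); print(proj('top',[.58,-.222,.084]),proj('top',[.58,-.222,.004]))
for i,r in enumerate(g[156:236:2,252:324:1]//10): print(156+2*i,''.join(chr(48+v) for v in r))
print()
for i,r in enumerate(g[170:242:2,338:440:1]//10): print(170+2*i,''.join(chr(48+v) for v in r))
# bystanders: patch shift top0 -> t13
def sh(n,A,B,u,v,r=9):
    t=A[v-r:v+r,u-r:u+r]; m=cv2.matchTemplate(B[v-r-12:v+r+12,u-r-12:u+r+12],t,cv2.TM_CCOEFF_NORMED); _,q,_,l=cv2.minMaxLoc(m); print(n,round(q,2),l[0]-12,l[1]-12)
for n,u,v in [('vial0',143,223),('vial1',188,260),('drop',282,268),('weight',247,282),('ring',347,266)]: sh(n,b,a,u,v)
sp=lambda p:proj('side',p)
print('side jar',sp([.58,-.222,.084]),sp([.58,-.222,.004]))
gs=cv2.cvtColor(s,cv2.COLOR_BGR2GRAY)
for i,r in enumerate(gs[150:216:2,270:340]//10): print(150+2*i,''.join(chr(48+v) for v in r))
print(env.sense()['wrist_force'],env.sense()['clock'])
E
```

```text
clock: 26.95
tcp_pos: [0.4946, -0.4523, 0.2312]
orientation: [-2.381, -2.048, -0.0]
wrist_force: [0.9, 0.4, -0.1]
grip_width: 0.0879
[288.48756597 196.66416945]
[380.40527637 196.72501771] [373.94089133 204.05153973]
156 >>>>>>>>>>>>>>>>>>>>>>>>>>>>>>>>>>>>>>?>>>>>>>>>>>>>>>>>>>>>>>>>>>>>??>>
158 >>>>>>>>>>>=======>>>>>>>>>>>>>>>>>>>>>>>>>>>>>?>>>>>>>>>>>>>>>>>>>>>>>>
160 >>>>>>>>>=<<;99:::::;;;;<<<<<<<<<<==<<<<<<=========>>>>>>>>>>>>>>>>>>>>>
162 >>>>>>>=:9:<;755556666667776666667788999::::::::::9::;;;;<<<<<<===<==>>>
164 >>>>>>><979<:99::::987777777777655666655555555555556666677776666779;=>>>
166 >>>>>>=978:;:;<<<<<<<<<<<<<<<<<<<;<;<<;;;;;;;;;;::88899888888755569<=>>>
168 >>>>>>=978::9;<<=<<<<<<<<<<<<=<===<<<<<<=<<<<<===============<:7569<=>?>
170 >>>>>>=978;:9<<=<=<<<<<<<<<<<=<=<=<<<<<<<=<<=================<86569<=>>>
172 >>>>>>=978;;:;<<<<=<<<<<<<<<<<==<<<<=<===<<<=================<86669<=>>>
174 >>>>>><879<;:;<<<<<<<<<<<=<<<<==<<<=<<<<==<<=================<8566:<=>>?
176 >>>>>=977:<;:<<=<<<<<<<<<<<<<<===<<<==<<==<=============<====<8667:=>>>>
178 >>>>>=977:<:;<<<<=<<<<<<=<<<====
[... 8003 characters left out ...]
666445677777777777777654444445475435CFFFFFFFFFFFFFFFFFFF
200 FFFF>446798778::4444455566666666654465444444444448:DFFFFFFFFFFFFFFFFFF
202 FFD7555767677688955454545555554444777899544443448999:DDFFFFFFFFFFFFDC:
204 F?54589:7566787789:555544445455456678778<:444348:9:::99:DDFFFFFDC999::
206 F=:6555444444445578986666777789:8667677678944489:9:9:::99::DC999:99999
208 FFFFFFFFF?>>>>665544444444445578986666:877445@??999:999:99999:999:9999
210 DDEFFFFFFEFFFFFFFFFFF?>>>>=65554444444445445AFFFF?:9:99999999999:999::
212 <<>=<=;<?AACBDCCDEEEEFFFFFFFFFFFFFC>>>>>:55AFFFFFFFF?:9:99:9999999:::9
214 9999999999999:;<<>=<<;<?A@BBCCCDEEFFFEFFFFFFFFFFFFFFFFF??9999::9999:9:
[-0.52517603 -0.05080908  0.11800568] 27.05
```

```bash
python3 -c "
from h import *
print(env.sign_off())"
```

```text
the job is handed in; nothing more can be done
None
```

The job is handed in at about 27 s of the 72 s allowed; the sign-off gave no verdict, so the result rests on my own checks.

**What I did:**
- I set the lid flat on the mat, knob up.
- The tool can't tilt, so I tipped the jar over the tray's mat-side bead, letting it pivot in the jaws until the balls ran out.
- I reversed the arc with a lighter grip, set the jar's edge on the mat and dragged it upright, then let go and backed away.

**Last checks:**
- **Balls:** all four are in the tray, none seen outside it. One sits close to the wall on the side away from the mat.
- **Jar:** a model fit put it about 1° from upright just before I let go. Afterwards its sides look vertical in the side view. It stands at about mat x 0, y +0.035.
- **Lid:** it lies flat at about mat y −0.05, with a gap of roughly 25 mm to the jar.
- **Bystanders:** the vials, dropper bottle, weight and filter ring show no shift in the top view.
- **Robot:** clear of everything, with wrist force near zero.

**What disagreed:**
- Reversing the arc left the jar about 17–20° off upright.
- The jar had also slid about 11–13 mm in the pads, so it stands about 25 mm nearer the lid than planned, still well inside the limits.
- The wrist-view fit disagrees with the mat height by about 6 mm, so I trusted it for tilt only.
- The final checks were made by image code, because the 12 pictures had been used up.

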